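# Put the salve jar away in the roll-top store

## Task

Stand the small salve jar upright on the floor inside the open roll-top store, then roll the store's slatted shutter fully shut over it. Leave the larger jar where it stands.

Things in the scene. Friction and masses are not known exactly. Their poses are not given: they have to be found in the camera images.
- store: Fixed plywood roll-top store, 240 mm deep (x), 284 wide (y), 240 high. Origin: centre of underside, on the table; front = -x. Round track about the y line x 0, z 120, between side walls (inner faces y +-130). White inner floor: top z 125, x -106 to 98; load from above: a jar at x -50, y 0 clears the slats. Fixed rear hood, outer radius 117, begins 34 degrees behind the top.
- shutter (a joint): Wooden slatted tambour shutter rolling round the track, rad: 0 = fully shut (leading slat down on the front board), grows as it rolls up and back, 1.92 = fully open; starts at 1.7 to 1.92. Slats 6 mm thick, outer radius 110 about the track axis. Stays where it is left (takes 2 to 5 N along its path at the bar); stops firmly at 0.
- pull_bar (a point): Middle of the shutter's aluminium pull bar: 10 mm thick, 140 long along the store's y, posts 60 either side, bar centre 26 outside the slats. At joint value q, with a = q + 0.105 rad, it is at x = -136 cos a, z = 120 + 136 sin a in the store's frame. Open, it stands just behind the top, hood behind it; pushed forward from behind, then down from above, it rolls the shutter shut.
- salve_jar: The small amber salve jar with a cream screw lid: 43 mm in diameter, 44 high, 0.05 to 0.11 kg, loose, upright on the table to the right of the store. Origin: centre of its underside; z up.
- balm_jar: The larger amber balm jar of the same make, 59 mm in diameter, 66 high: a bystander near the small one, as is an amber bottle 58 in diameter, 143 high. Origin: centre of its underside. The two jars and the bottle change places.
Things that resemble listed ones, but are neither listed nor needed, are in the scene too. What is shaped like the salve_jar but blue or turquoise is not meant.

How it is judged:
By the outcome, as a careful person would: the job done as asked, in the order asked, and still so for the second after the job is handed in, with the robot touching nothing.
It also fails if it takes over 59 s, if anything falls off the work surface, if the arm or the gripper's body presses on something with over 40 N, if the wrist force passes 120 N, or if a joint passes its speed limit or range.

## Robot

A 6-joint arm with a two-finger parallel gripper is mounted at the origin on a cart in front of the work surface, level with it; the furniture and walls round the work are solid. World frame = base frame: x ahead of the robot, y to its left, z up, the work surface at z = 0. Lengths are in m, angles in rad, forces in N, time in s.
With the tool pointing down it reaches from about 0.325 to 0.775 m from the base axis. Payload 5.5 kg.
Tool frame: the origin (TCP) lies between the finger pads; the fingertips stand 17 mm ahead of it and the grasp point (between the pads) lies 2 mm behind it; z points along the fingers, y is the line along which they close (so a half turn about z gives the same grasp; the last joint's range is limited). The gripper opens to 88 mm and grips with 3 to 60 N. Pads are 20 mm wide; open, the fingers measure 115 mm over their backs; the gripper's body (75 mm by 178 mm) begins 61 mm behind the grasp point.
Start: joints at [1.058, 0.091, 1.231, -0, 1.82, -0.057], TCP at [0.264, 0.539, 0.24] pointing down, gripper open.
Joint ranges: [-2.87, 2.87], [-0.86, 2.18], [0.17, 2.46], [-1.51, 4.65], [0.06, 2.69], [-2.65, 2.65]. Speed limits (rad/s): [2.57, 2.57, 3.01, 3.14, 3.14, 3.14].

## Interface

Orientations are given as a unit quaternion [w, x, y, z].
In Python, from station import get_state, capture, finish_job gives the robot as it stands. The module is installed in compiled form; this text tells all that it offers.
- The arm moves only by the tool step_arm, never from a script. Its argument "targets" is a list of rows, each an object of numbers: "x", "y", "z": the shift along the tool's x, y, z as a fraction of full scale; "roll": the turn about the tool's z as a fraction of full scale. A call has 1 to 8 rows; each row is the pose to reach, as a shift and turn from the pose commanded when the call began, along the tool's axes at that moment; what a row does not reach only later rows make up. Full scale, the value 1, is 0.2 m for a shift and 30 degrees for a turn. A row lasts 1/10 s, in which the tool goes at most 50 mm and 8.59 degrees, less where a joint would pass 70% of its speed; a pose out of reach is approached as far as the arm can. A call with a number of a shift or a turn outside -1 to 1 is refused whole. A call with a gripper value outside its range is refused whole. "jaw" is the opening in per cent of the stroke, from 0 (shut) to 100 (fully open), set as the call begins (left out, the last holds). The fingers move at their own pace and stop on an object; the grip force is fixed at half the most. Time passes only in rows, so rows that repeat a pose let the fingers close. It gives the time, the measured TCP pose, the force, the opening and the grip force at its end, in the units of the state.
- get_state(): the state, without advancing time (a new reading comes with each control period).
- capture(name): name is "scene" or "top"; returns a dict with "img" (384x512x3 uint8, blue, green, red), "vertical_fov" (degrees; the focal length in pixels is half the picture's height over the tangent of half this angle, whatever the lens; pixels are square), "cx", "cy" (the principal point, pixels), "distortion" ([k1, k2, p1, p2, k3] as OpenCV has them; the pictures are not rectified), "extrinsics" (4x4, takes a point from camera to world coordinates). Camera axes: x right, y down, z forward; pixel columns grow to the right and rows downward; lengths in m; the calibration is good to about 2 mm. A picture is of the moment at which its call begins. There is no depth.
- finish_job(): hands the job in; it is judged then, once.
The state is a dict: "time_s": time; "q": joint angles; "joint_velocities": joint speeds; "joint_torque": joint torques, N m; "tcp_pos": TCP position; "ee_rot": TCP orientation; "contact_force": force on the tool from outside, world axes, zero at the start; "wrist_torque": the same for the moment, N m; "grip_width": finger opening in m; "gripper_force": force on a finger pad.
Only numpy, scipy, OpenCV 4.12 (cv2) and the standard library are available. Lean on these libraries where they do the work, as an engineer would, in place of code of your own. Each camera call takes 0.05 s, during which the arm holds its last target. There are 200 camera calls.

## Working session

There is one attempt and no reset: what is moved stays moved. The work goes in short steps, Python scripts to look and compute and a tool call to move; the robot and the scene stay as the last step left them, time stands still between calls to the robot, and variables do not carry over. Pictures are saved under pics/ and viewed, at most 10 in all, crops included, and the job is handed in when it is done.

Besides the shell and the picture viewer there is one more tool, called after ">>>" in YAML: its name, and indented under it one key for each argument. step_arm: Moves the arm, as the interface text tells. Shift numbers are shares of 0.2 m and turn numbers shares of 30 degrees, none past 1 either way. Its arguments: {"type":"object","properties":{"targets":{"type":"array","items":{"type":"object","properties":{"x":{"type":"number"},"y":{"type":"number"},"z":{"type":"number"},"roll":{"type":"number"}}}},"jaw":{"type":"number"}},"required":["targets"]}

```bash
mkdir -p pics; cat > h.py <<'E'
import numpy as np,cv2,pickle
from station import *
def snap(n,f):
    c=capture(n); cv2.imwrite('pics/'+f+'.png',c['img']); pickle.dump(c,open('pics/'+f+'.pkl','wb')); return c
def load(f): return pickle.load(open('pics/'+f+'.pkl','rb'))
def K(c):
    f=c['img'].shape[0]/2/np.tan(np.radians(c['vertical_fov'])/2)
    return np.array([[f,0,c['cx']],[0,f,c['cy']],[0,0,1]])
def px2w(c,p,z):
    u=cv2.undistortPoints(np.array([[p]],float),K(c),np.array(c['distortion'],float))[0,0]
    E=np.array(c['extrinsics']); d=E[:3,:3]@[u[0],u[1],1]; o=E[:3,3]
    return o+d*(z-o[2])/d[2]
def w2px(c,P):
    E=np.linalg.inv(np.array(c['extrinsics'])); 
    return cv2.projectPoints(np.atleast_2d(np.array(P,float)),cv2.Rodrigues(E[:3,:3])[0],E[:3,3],K(c),np.array(c['distortion'],float))[0][:,0]
E
python3 - <<'E'
from h import *
a=snap('scene','s0');b=snap('top','t0')
for c in (a,b): print(np.round(c['extrinsics'],3),c['vertical_fov'])
s=get_state();print(s['tcp_pos'],s['ee_rot'],s['time_s'])
for f in('s0','t0'):
  i=cv2.imread(f'pics/{f}.png');cv2.imwrite(f'pics/{f}b.png',cv2.resize(i,(800,600),interpolation=cv2.INTER_CUBIC))
E
```

```text
[[ 0.999 -0.031  0.03   0.468]
 [-0.041 -0.877  0.479 -0.698]
 [ 0.011 -0.48  -0.877  1.092]
 [ 0.     0.     0.     1.   ]] 42.83699223826692
[[-0.002 -0.996  0.085  0.435]
 [-1.     0.002  0.003 -0.151]
 [-0.003 -0.085 -0.996  1.021]
 [ 0.     0.     0.     1.   ]] 52.04242986158565
[0.26399973 0.53852499 0.23861274] [-2.34622269e-04  2.25939756e-01  9.74140881e-01 -8.46384301e-04] 0.1
```

View pics/s0b.png

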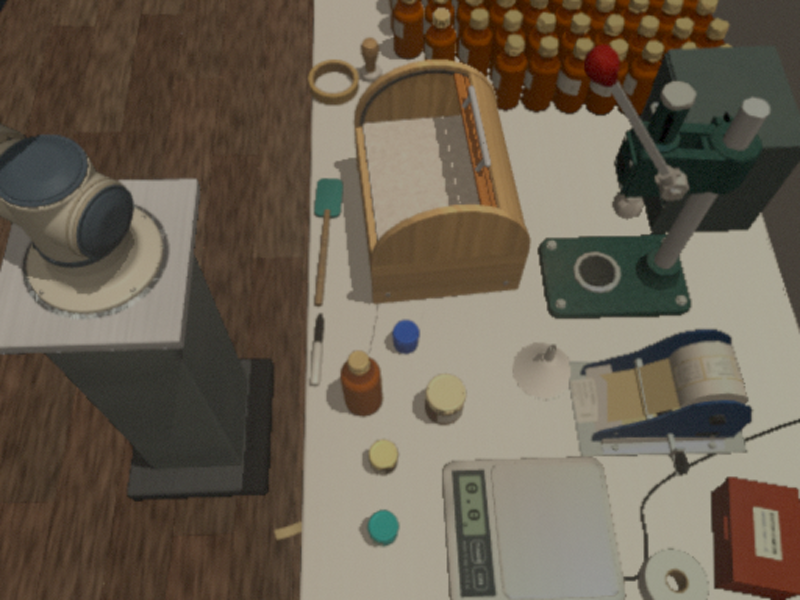

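View pics/t0b.png

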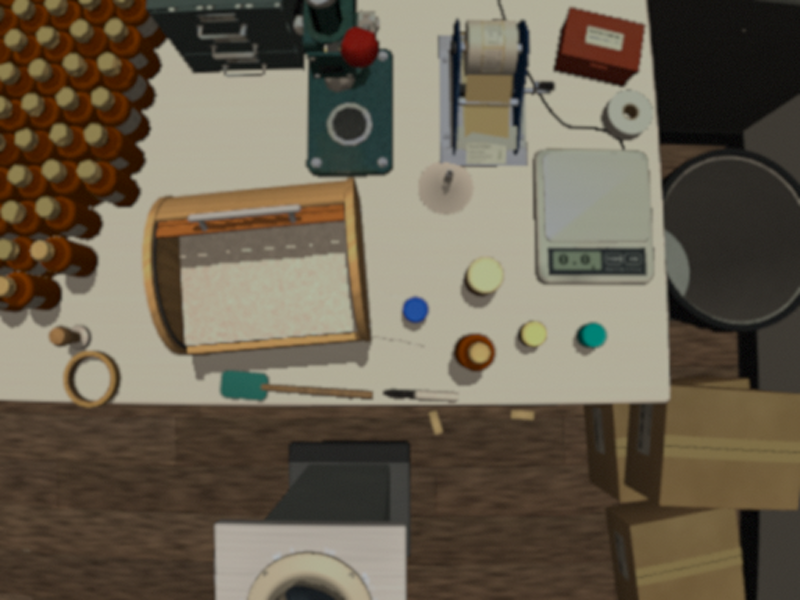

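Candidates (top picture, 800x600): the small cream-lidded jar at (533,334), the larger cream-lidded one at (484,275), blue at (415,310), turquoise at (592,335), and the bottle at (475,352). The description fits (533,334). I'll check it in one close crop, with the store next to it.

```bash
python3 - <<'E'
from h import *
b=load('t0');a=load('s0')
A=cv2.resize(b['img'][165:250,260:400],None,fx=5.7,fy=3.5*5.7/5.7,interpolation=cv2.INTER_CUBIC)
A=cv2.resize(b['img'][170:245,270:400],(520,300),interpolation=cv2.INTER_CUBIC) # x4 from(270,170)
S=cv2.resize(a['img'][270:360,210:280],(280,300),interpolation=cv2.INTER_CUBIC)
B=cv2.resize(b['img'][110:235,85:245],(384,300),interpolation=cv2.INTER_CUBIC) #x2.4
S2=cv2.resize(a['img'][30:200,220:345],(221,300),interpolation=cv2.INTER_CUBIC)
B=np.hstack([B,S2,np.zeros((300,195,3),np.uint8)])
cv2.imwrite('pics/c1.png',np.vstack([np.hstack([A,S]),B]))
k=.64
for n,p,z in [('small',(533,334),.044),('big',(484,275),.066),('bottle',(479,352),.143),('blue',(415,310),.044)]:
  print(n,px2w(b,np.array(p)*k,z))
for n,p,z in [('small',(383,456),.03),('big',(445,395),.066)]:
  print(n,px2w(a,np.array(p)*k,z))
# floor/top corners guesses
for p in [(185,353),(369,340),(355,180),(152,200)]: print(p,px2w(b,np.array(p)*k,.125))
E
```

```text
small [ 0.46312295 -0.36470959  0.044     ]
big [ 0.55532421 -0.28417563  0.066     ]
bottle [ 0.4349844  -0.26479905  0.143     ]
blue [ 0.50207397 -0.17618644  0.044     ]
small [ 0.46628671 -0.36754827  0.03      ]
big [ 0.55759891 -0.29285616  0.066     ]
(185, 353) [0.43334075 0.16577633 0.125     ]
(369, 340) [ 0.4528907  -0.10690447  0.125     ]
(355, 180) [ 0.69167469 -0.08529168  0.125     ]
(152, 200) [0.66500832 0.22518852 0.125     ]
```

View pics/c1.png

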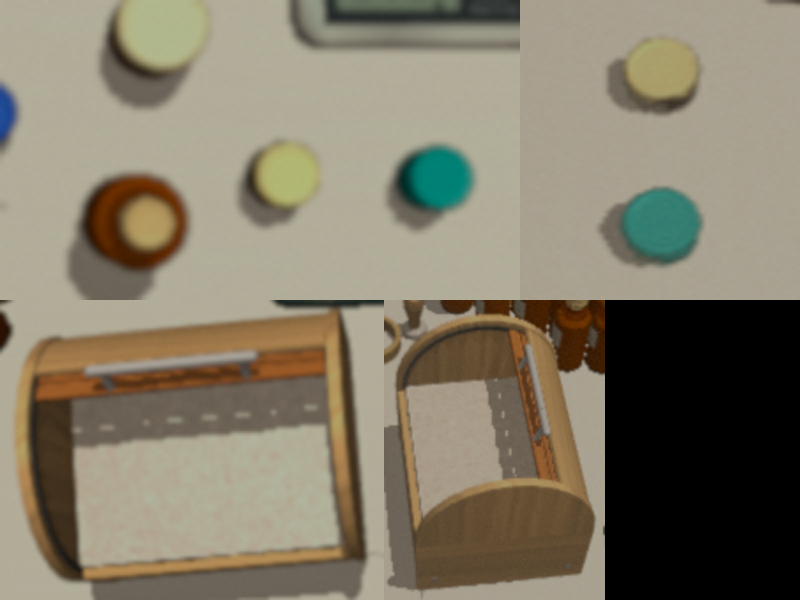

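The crop shows the cream-lidded small jar at top px (341.7,213.5). It is clearly smaller than its cream neighbour, and the turquoise jar stands to its right. The store is open, and the bar ends are visible in both views. Next I fit the store pose.

```bash
python3 - <<'E'
from h import *
from scipy.optimize import least_squares as L
b=load('t0');a=load('s0')
T=lambda x,y:(85+x/2.4,110+(y-300)/2.4)
S=lambda x,y:(220+(x-384)/1.768,30+(y-300)/1.765)
def bar(q,y): w=q+.105; return [-.136*np.cos(w),y,.12+.136*np.sin(w)]
obs=[(b,T(86,371),lambda q:bar(q,.07)),(b,T(257,356),lambda q:bar(q,-.07)),
(a,S(530,347),lambda q:bar(q,.07)),(a,S(545,440),lambda q:bar(q,-.07)),
(a,S(417,587),lambda q:[-.12,-.142,0]),(a,S(582,569),lambda q:[.12,-.142,0]),
(b,T(75,398),None)]
obs=obs[:6]
def W(p,P):
  c,s=np.cos(p[2]),np.sin(p[2]);return np.array([p[0]+c*P[0]-s*P[1],p[1]+s*P[0]+c*P[1],P[2]])
def r(p): return np.concatenate([w2px(c,W(p,f(p[3])))[0]-o for c,o,f in obs])
s=L(r,[.57,.06,.07,1.8],bounds=([.3,-.2,-.4,1.7],[.8,.3,.4,1.92]),loss='soft_l1')
p=s.x;print(p,np.degrees(p[2]));print(np.round(r(p).reshape(-1,2),1))
print('drop',W(p,[-.05,0,.125]))
for q in [p[3],1.57,1.2,.8,.4,0]: print(q,W(p,bar(q,0)).round(3))
ims=[]
th=np.linspace(0,np.pi,30)
for c in(b,a):
  im=cv2.resize(c['img'],None,fx=3,fy=3,interpolation=cv2.INTER_CUBIC)
  for P in [[(-.106,y,.125) for y in(-.13,.13)],[(.098,y,.125) for y in(-.13,.13)],[(-.106,.13,.125),(.098,.13,.125)],[(-.106,-.13,.125),(.098,-.13,.125)],
   [(-.12,-.142,0),(.12,-.142,0)],[(-.12,-.142,0),(-.12,-.142,.12)],[bar(p[3],-.07),bar(p[3],.07)]]+[[(-.12*np.cos(t),y,.12+.12*np.sin(t)) for t in th] for y in (-.142,.142)]:
    cv2.polylines(im,[np.int32(3*w2px(c,[W(p,x) for x in P])+1)],False,(255,0,255),1)
  ims.append(im)
cv2.imwrite('pics/ov.png',np.hstack([cv2.resize(ims[0][300:740,230:740],(400,345)),cv2.resize(ims[1][80:600,640:1040],(400,345*1))]))
j=px2w(b,(341.6,213.6),.044);print('jar',j)
np.save('p.npy',p)
E
```

```text
[0.56732691 0.04656303 0.06567275 1.8391457 ] 3.7627711320434343
[[ 1.6 -1.7]
 [-1.7 -0.7]
 [-1.5 -0.6]
 [-0.5 -5.3]
 [-0.1  1.2]
 [-0.2  3.1]]
drop [0.5174347  0.04328176 0.125     ]
1.8391457039452725 [0.617 0.05  0.247]
1.57 [0.581 0.047 0.255]
1.2 [0.532 0.044 0.251]
0.8 [0.484 0.041 0.227]
0.4 [0.449 0.039 0.186]
0 [0.432 0.038 0.134]
jar [ 0.46351589 -0.36592928  0.044     ]
```

View pics/ov.png

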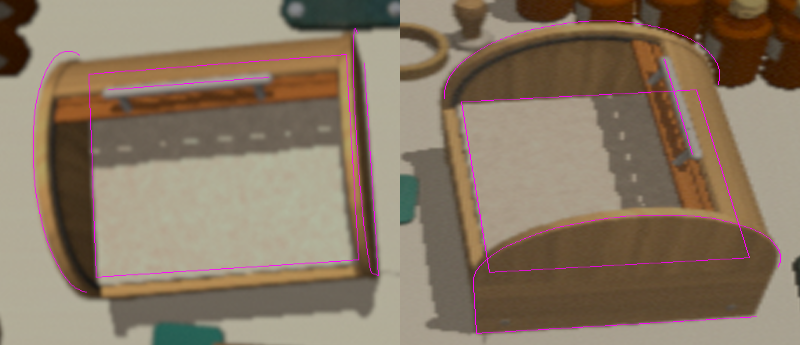

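The overlay is roughly right but several millimetres off. I'll read the corners off enlarged crops.

```bash
python3 - <<'E'
from h import *
for f,x0,y0,w,h,k in [('t0',90,110,155,120,5),('s0',220,30,125,165,3.6)]:
  im=load(f)['img'][y0:y0+h,x0:x0+w]
  im=cv2.resize(im,None,fx=k,fy=k,interpolation=cv2.INTER_CUBIC)
  im=cv2.convertScaleAbs(im,alpha=1.3)
  for g in range(0,w,20):
    cv2.putText(im,str(x0+g),(int(g*k),10),0,.35,(0,0,255),1);cv2.line(im,(int(g*k),0),(int(g*k),im.shape[0]),(0,0,255),1) 
  for g in range(0,h,20):
    cv2.putText(im,str(y0+g),(0,int(g*k)+10),0,.35,(255,0,0),1);cv2.line(im,(0,int(g*k)),(im.shape[1],int(g*k)),(255,0,0),1)
  cv2.imwrite(f'pics/z_{f}.png',im)
E
```

```text
(no output)
```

View pics/z_t0.png

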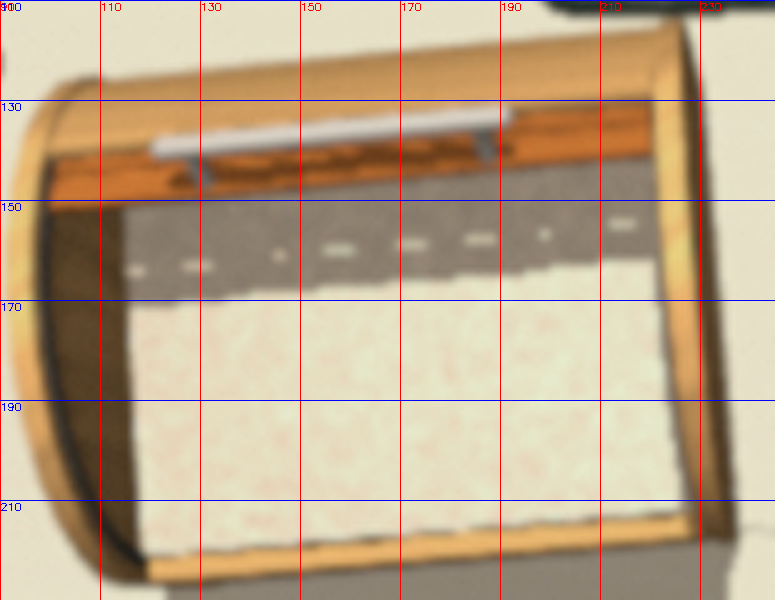

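View pics/z_s0.png

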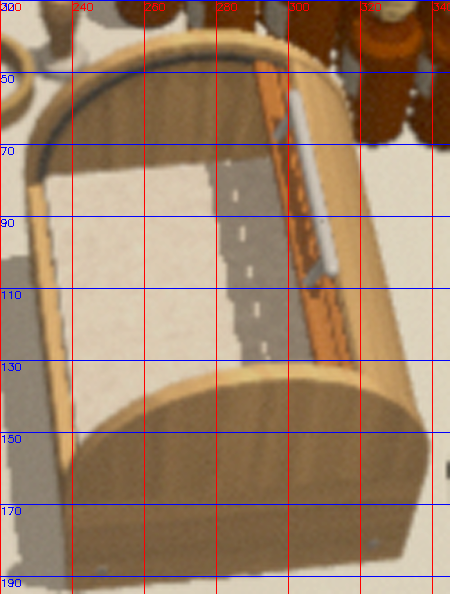

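```bash
cat > fit.py <<'E'
from h import *
from scipy.optimize import least_squares as L
b=load('t0');a=load('s0')
def bar(q,y=0,R=.136): w=q+.105; return [-R*np.cos(w),y,.12+R*np.sin(w)]
def W(p,P):
  c,s=np.cos(p[2]),np.sin(p[2]);return np.array([p[0]+c*P[0]-s*P[1],p[1]+s*P[0]+c*P[1],P[2]])
F=lambda *v:(lambda q:list(v))
obs=[(b,(120.5,139.5),lambda q:bar(q,.07)),(b,(192,133),lambda q:bar(q,-.07)),
(a,(302,55.5),lambda q:bar(q,.07)),(a,(312.5,105.5),lambda q:bar(q,-.07)),
(a,(238.5,193.5),F(-.12,-.142,0)),(a,(331.5,184.8),F(.12,-.142,0)),
(b,(118,221),F(-.106,.13,.125)),(a,(232.5,79),F(-.106,.13,.125)),(b,(237,218),F(-.12,-.142,0))]
def r(p): return np.concatenate([w2px(c,W(p,f(p[3])))[0]-o for c,o,f in obs])
if __name__=='__main__':
  s=L(r,[.57,.06,.07,1.8],bounds=([.3,-.2,-.4,1.7],[.8,.3,.4,1.92]),loss='soft_l1')
  p=s.x;print(p,np.degrees(p[2]));print(np.round(r(p).reshape(-1,2),1))
  print('drop',W(p,[-.05,0,.125]))
  for q in [p[3],1.57,1.2,.8,.4,0]: print(q,W(p,bar(q)).round(3))
  np.save('p.npy',p)
E
python3 fit.py
```

```text
[0.56399888 0.04650911 0.08020975 1.87048692] 4.5956802786311854
[[ 1.8 -1.2]
 [-2.  -1. ]
 [-1.2  0.8]
 [-1.4 -1.4]
 [-0.4  0.9]
 [-0.3  0.1]
 [-0.2 -1.4]
 [-1.  -0.8]
 [ 0.7 -0.6]]
drop [0.51415964 0.04250292 0.125     ]
1.8704869196651097 [0.617 0.051 0.245]
1.57 [0.578 0.048 0.255]
1.2 [0.528 0.044 0.251]
0.8 [0.48  0.04  0.227]
0.4 [0.445 0.037 0.186]
0 [0.429 0.036 0.134]
```

```bash
cat > plan.py <<'E'
from h import *
import sys
from scipy.spatial.transform import Rotation as R
# usage: plan.py x y z [yangle]  -> shift fractions from measured pose
def plan(g,yaw=None):
    s=get_state(); w,x,y,z=s['ee_rot']; M=R.from_quat([x,y,z,w]).as_matrix()
    cur=np.degrees(np.arctan2(M[1,1],M[0,1]))
    d=M.T@(np.array(g)-s['tcp_pos'])/.2
    print('frac',d.round(3),'roll',None if yaw is None else round(((cur-yaw+90)%180-90)/30,3),'yang',cur.round(1),'F',np.round(s['contact_force'],1),'t',s['time_s'],'grip',s['grip_width'])
v=[float(k) for k in sys.argv[1:]]
plan(v[:3],v[3] if len(v)>3 else None)
E
python3 plan.py .4635 -.366 .30 34
```

```text
frac [-2.886 -3.622 -0.301] roll 0.996 yang 63.9 F [-0.4  0.2 -0.4] t 0.1 grip 0.08769695528421585
```

>>> step_arm:
  targets:
    - {"x": -0.1,"y": -0.12,"z": -0.2}
    - {"x": -0.25,"y": -0.3,"z": -0.3}
    - {"x": -0.4,"y": -0.5,"z": -0.3}
    - {"x": -0.55,"y": -0.7,"z": -0.3}
    - {"x": -0.7,"y": -0.9,"z": -0.3}
    - {"x": -0.75,"y": -0.95,"z": -0.3}
    - {"x": -0.75,"y": -0.95,"z": -0.3}

```text
validation failed for argument at $.ta...
```

>>> step_arm:
  targets:
    - {"x": -0.12,"y": -0.15}
    - {"x": -0.27,"y": -0.34}
    - {"x": -0.42,"y": -0.53}
    - {"x": -0.57,"y": -0.72}
    - {"x": -0.7,"y": -0.9}
    - {"x": -0.75,"y": -0.95}
    - {"x": -0.75,"y": -0.95}

```text
validation failed for argument at $.ta...
```

>>> step_arm:
  targets:
    - {"x": -0.12,"y": -0.15}
    - {"x": -0.27,"y": -0.34}
    - {"x": -0.42,"y": -0.53}
    - {"x": -0.57,"y": -0.72}
    - {"x": -0.7,"y": -0.9}
    - {"x": -0.75,"y": -0.95}
    - {"x": -0.75,"y": -0.95}

```text
validation failed for argument at $.ta...
```

```bash
python3 plan.py .4635 -.366 .2 34
```

```text
frac [-2.887 -3.621  0.199] roll 0.996 yang 63.9 F [-0.4  0.2 -0.4] t 0.1 grip 0.08769695528421585
```

All four fields may be required in each row, so I'll try that.

>>> step_arm:
  targets:
    - {"x": -0.1,"y": -0.12,"z": -0.2,"roll": 0}
    - {"x": -0.25,"y": -0.3,"z": -0.3,"roll": 0}
    - {"x": -0.4,"y": -0.5,"z": -0.3,"roll": 0}
    - {"x": -0.55,"y": -0.7,"z": -0.3,"roll": 0}
    - {"x": -0.7,"y": -0.9,"z": -0.3,"roll": 0}
    - {"x": -0.75,"y": -0.95,"z": -0.3,"roll": 0}
    - {"x": -0.75,"y": -0.95,"z": -0.3,"roll": 0}
  jaw: 100

```text
time_s: 0.8
tcp_pos: [0.3157, 0.3003, 0.3]
ee_rot: [0.0, 0.228, 0.974, 0.0]
contact_force: [-0.6, 0.5, -0.7]
grip_width: 0.0877
gripper_force: 0.0
```

>>> step_arm:
  targets:
    - {"x": -0.12,"y": -0.15,"z": 0,"roll": 0}
    - {"x": -0.27,"y": -0.34,"z": 0,"roll": 0}
    - {"x": -0.42,"y": -0.53,"z": 0,"roll": 0}
    - {"x": -0.57,"y": -0.72,"z": 0,"roll": 0}
    - {"x": -0.7,"y": -0.9,"z": 0,"roll": 0}
    - {"x": -0.75,"y": -0.95,"z": 0,"roll": 0}
    - {"x": -0.75,"y": -0.95,"z": 0,"roll": 0}

```text
time_s: 1.5
tcp_pos: [0.3668, 0.0646, 0.2991]
ee_rot: [-0.0, 0.227, 0.974, -0.0]
contact_force: [0.4, 1.2, -0.4]
grip_width: 0.0876
gripper_force: 0.0
```

>>> step_arm:
  targets:
    - {"x": -0.12,"y": -0.15,"z": 0,"roll": 0}
    - {"x": -0.27,"y": -0.34,"z": 0,"roll": 0}
    - {"x": -0.42,"y": -0.53,"z": 0,"roll": 0}
    - {"x": -0.57,"y": -0.72,"z": 0,"roll": 0}
    - {"x": -0.7,"y": -0.9,"z": 0,"roll": 0}
    - {"x": -0.75,"y": -0.95,"z": 0,"roll": 0}
    - {"x": -0.75,"y": -0.95,"z": 0,"roll": 0}

```text
time_s: 2.2
tcp_pos: [0.4182, -0.171, 0.2985]
ee_rot: [-0.001, 0.226, 0.974, 0.001]
contact_force: [-1.1, 0.3, -0.4]
grip_width: 0.0876
gripper_force: 0.0
```

```bash
python3 plan.py .4635 -.366 .2 34
```

```text
frac [-0.635 -0.776  0.491] roll 0.995 yang 63.8 F [-1.1  0.3 -0.4] t 2.2 grip 0.0875950176766139
```

>>> step_arm:
  targets:
    - {"x": -0.12,"y": -0.15,"z": 0,"roll": 0.25}
    - {"x": -0.27,"y": -0.34,"z": 0,"roll": 0.5}
    - {"x": -0.42,"y": -0.53,"z": 0,"roll": 0.75}
    - {"x": -0.58,"y": -0.7,"z": 0.1,"roll": 1}
    - {"x": -0.635,"y": -0.775,"z": 0.25,"roll": 1}
    - {"x": -0.635,"y": -0.775,"z": 0.4,"roll": 1}
    - {"x": -0.635,"y": -0.775,"z": 0.5,"roll": 1}
    - {"x": -0.635,"y": -0.775,"z": 0.5,"roll": 1}

```text
time_s: 3.0
tcp_pos: [0.4636, -0.3627, 0.1958]
ee_rot: [-0.003, 0.469, 0.883, 0.001]
contact_force: [0.4, 0.2, 0.3]
grip_width: 0.0875
gripper_force: 0.0
```

```bash
python3 - <<'E'
from h import *
c=snap('scene','s1');s=get_state()
i=cv2.resize(c['img'][230:370,180:320],(600,600),interpolation=cv2.INTER_CUBIC);cv2.imwrite('pics/s1c.png',i)
E
python3 plan.py .4635 -.366 .034 34
```

```text
frac [-0.012 -0.009  0.822] roll 0.001 yang 34.0 F [-1.3  0.1  1.6] t 3.05 grip 0.08763306558629505
```

View pics/s1c.png

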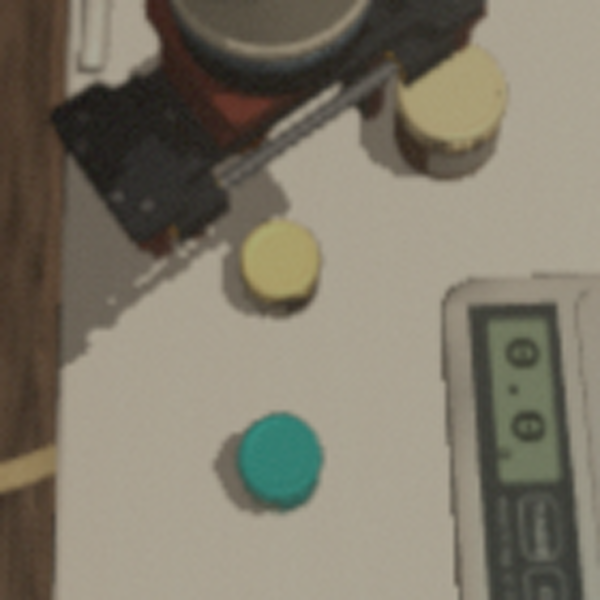

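```bash
python3 - <<'E'
from h import *
c=load('s1');print(px2w(c,(245.6,291.1),.044),px2w(load('t0'),(341.6,213.6),.044))
E
```

```text
[ 0.46740526 -0.37029397  0.044     ] [ 0.46351589 -0.36592928  0.044     ]
```

>>> step_arm:
  targets:
    - {"x": -0.02,"y": -0.005,"z": 0.2,"roll": 0}
    - {"x": -0.02,"y": -0.005,"z": 0.4,"roll": 0}
    - {"x": -0.02,"y": -0.005,"z": 0.6,"roll": 0}
    - {"x": -0.02,"y": -0.005,"z": 0.72,"roll": 0}
    - {"x": -0.02,"y": -0.005,"z": 0.8,"roll": 0}
    - {"x": -0.02,"y": -0.005,"z": 0.82,"roll": 0}
    - {"x": -0.02,"y": -0.005,"z": 0.82,"roll": 0}

```text
time_s: 3.75
tcp_pos: [0.4655, -0.37, 0.0371]
ee_rot: [0.001, 0.47, 0.883, -0.0]
contact_force: [-0.1, -0.0, -0.0]
grip_width: 0.088
gripper_force: 0.0
```

```bash
python3 plan.py .4655 -.368 .034 34
```

```text
frac [0.008 0.006 0.016] roll -0.002 yang 33.9 F [-0.1 -0.  -0. ] t 3.75 grip 0.08798352437006084
```

>>> step_arm:
  targets:
    - {"x": 0,"y": 0,"z": 0.02,"roll": 0}
    - {"x": 0,"y": 0,"z": 0.02,"roll": 0}
    - {"x": 0,"y": 0,"z": 0.02,"roll": 0}
    - {"x": 0,"y": 0,"z": 0.02,"roll": 0}
    - {"x": 0,"y": 0,"z": 0.02,"roll": 0}
    - {"x": 0,"y": 0,"z": 0.02,"roll": 0}
    - {"x": 0,"y": 0,"z": 0.02,"roll": 0}
    - {"x": 0,"y": 0,"z": 0.02,"roll": 0}
  jaw: 20

```text
time_s: 4.55
tcp_pos: [0.4647, -0.37, 0.0319]
ee_rot: [0.0, 0.47, 0.883, 0.0]
contact_force: [1.4, -0.0, 0.9]
grip_width: 0.04
gripper_force: 30.0
```

>>> step_arm:
  targets:
    - {"x": 0,"y": 0,"z": -0.1,"roll": 0}
    - {"x": 0,"y": 0,"z": -0.25,"roll": 0}
    - {"x": 0,"y": 0,"z": -0.4,"roll": 0}
    - {"x": 0,"y": 0,"z": -0.55,"roll": 0}
    - {"x": 0,"y": 0,"z": -0.7,"roll": 0}
    - {"x": 0,"y": 0,"z": -0.85,"roll": 0}
    - {"x": 0,"y": 0,"z": -1,"roll": 0}
    - {"x": 0,"y": 0,"z": -1,"roll": 0}

```text
time_s: 5.35
tcp_pos: [0.4654, -0.3711, 0.237]
ee_rot: [0.004, 0.47, 0.882, -0.001]
contact_force: [-0.0, -1.5, 0.4]
grip_width: 0.0401
gripper_force: 30.0
```

```bash
python3 plan.py .5142 .0425 .32 94.6
```

```text
frac [ 1.577  1.356 -0.425] roll -2.024 yang 33.9 F [-0.  -1.5  0.4] t 5.35 grip 0.04007417185825474
```

>>> step_arm:
  targets:
    - {"x": 0.05,"y": 0.04,"z": -0.15,"roll": -0.1}
    - {"x": 0.15,"y": 0.13,"z": -0.3,"roll": -0.25}
    - {"x": 0.28,"y": 0.24,"z": -0.42,"roll": -0.4}
    - {"x": 0.41,"y": 0.35,"z": -0.42,"roll": -0.55}
    - {"x": 0.54,"y": 0.46,"z": -0.42,"roll": -0.7}
    - {"x": 0.67,"y": 0.57,"z": -0.42,"roll": -0.85}
    - {"x": 0.78,"y": 0.67,"z": -0.42,"roll": -1}
    - {"x": 0.8,"y": 0.69,"z": -0.42,"roll": -1}

```text
time_s: 6.15
tcp_pos: [0.49, -0.1578, 0.3144]
ee_rot: [-0.001, 0.224, 0.975, 0.0]
contact_force: [-0.3, 0.2, -0.7]
grip_width: 0.0397
gripper_force: 30.0
```

```bash
python3 plan.py .5142 .0425 .32 94.6
```

```text
frac [ 0.328  0.954 -0.027] roll -1.015 yang 64.1 F [-0.3  0.2 -0.7] t 6.15 grip 0.03968740546249657
```

>>> step_arm:
  targets:
    - {"x": 0.03,"y": 0.1,"z": -0.02,"roll": -0.1}
    - {"x": 0.1,"y": 0.28,"z": -0.02,"roll": -0.3}
    - {"x": 0.17,"y": 0.48,"z": -0.02,"roll": -0.5}
    - {"x": 0.23,"y": 0.67,"z": -0.02,"roll": -0.75}
    - {"x": 0.29,"y": 0.84,"z": -0.02,"roll": -0.95}
    - {"x": 0.32,"y": 0.93,"z": -0.02,"roll": -1}
    - {"x": 0.33,"y": 0.95,"z": -0.02,"roll": -1}
    - {"x": 0.33,"y": 0.95,"z": -0.02,"roll": -1}

```text
time_s: 6.95
tcp_pos: [0.5143, 0.039, 0.3186]
ee_rot: [-0.001, -0.033, 0.999, -0.0]
contact_force: [0.8, -0.0, -1.5]
grip_width: 0.0401
gripper_force: 30.0
```

```bash
python3 - <<'E'
from h import *
from fit import W
p=np.load('p.npy')
c=snap('scene','s2');i=c['img'];b=snap('top','t2')
cv2.imwrite('pics/s2c.png',np.hstack([cv2.resize(i[10:200,180:370],(400,400)),cv2.resize(b['img'][90:240,80:230],(400,400))]))
E
python3 plan.py .5142 .0425 .159 94.6
```

```text
frac [-0.002  0.023  0.801] roll -0.028 yang 93.7 F [-0.2 -0.9 -0.5] t 7.05 grip 0.040156821120314365
```

View pics/s2c.png

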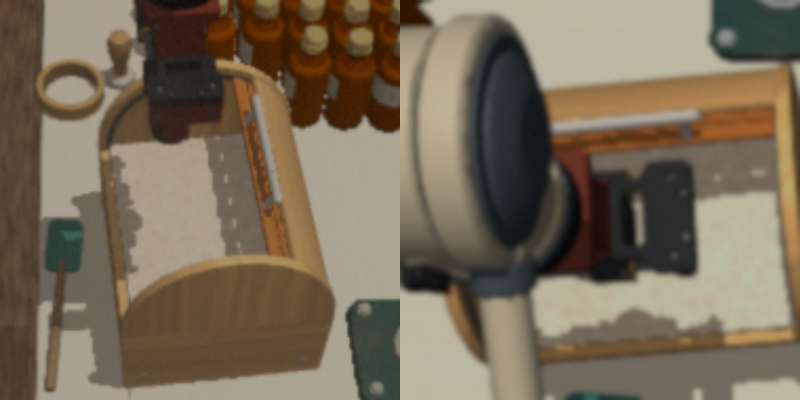

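The pictures show the gripper over the floor, between the side walls and ahead of the bar. Descending.

>>> step_arm:
  targets:
    - {"x": 0,"y": 0,"z": 0.1,"roll": 0}
    - {"x": 0,"y": 0,"z": 0.25,"roll": 0}
    - {"x": 0,"y": 0,"z": 0.4,"roll": 0}
    - {"x": 0,"y": 0,"z": 0.55,"roll": 0}
    - {"x": 0,"y": 0,"z": 0.66,"roll": 0}
    - {"x": 0,"y": 0,"z": 0.74,"roll": 0}
    - {"x": 0,"y": 0,"z": 0.76,"roll": 0}
    - {"x": 0,"y": 0,"z": 0.76,"roll": 0}

```text
time_s: 7.85
tcp_pos: [0.5142, 0.0387, 0.1677]
ee_rot: [-0.0, -0.033, 0.999, -0.0]
contact_force: [0.3, -0.2, -0.7]
grip_width: 0.0403
gripper_force: 30.0
```

>>> step_arm:
  targets:
    - {"x": 0,"y": 0,"z": 0.01,"roll": 0}
    - {"x": 0,"y": 0,"z": 0.02,"roll": 0}
    - {"x": 0,"y": 0,"z": 0.03,"roll": 0}
    - {"x": 0,"y": 0,"z": 0.03,"roll": 0}

```text
time_s: 8.25
tcp_pos: [0.5143, 0.0394, 0.1617]
ee_rot: [0.0, -0.034, 0.999, -0.0]
contact_force: [-0.1, -0.6, -0.7]
grip_width: 0.0399
gripper_force: 30.0
```

>>> step_arm:
  targets:
    - {"x": 0,"y": 0,"z": 0.005,"roll": 0}
    - {"x": 0,"y": 0,"z": 0.01,"roll": 0}
    - {"x": 0,"y": 0,"z": 0.015,"roll": 0}
    - {"x": 0,"y": 0,"z": 0.015,"roll": 0}

```text
time_s: 8.65
tcp_pos: [0.5141, 0.0393, 0.1584]
ee_rot: [-0.0, -0.034, 0.999, -0.0]
contact_force: [-0.3, -0.2, -1.0]
grip_width: 0.0399
gripper_force: 30.0
```

>>> step_arm:
  targets:
    - {"x": 0,"y": 0,"z": 0.005,"roll": 0}
    - {"x": 0,"y": 0,"z": 0.01,"roll": 0}
    - {"x": 0,"y": 0,"z": 0.01,"roll": 0}

```text
time_s: 8.95
tcp_pos: [0.5143, 0.0393, 0.1568]
ee_rot: [0.0, -0.034, 0.999, 0.0]
contact_force: [-0.3, 0.4, 0.5]
grip_width: 0.0398
gripper_force: 30.0
```

>>> step_arm:
  targets:
    - {"x": 0,"y": 0,"z": 0.005,"roll": 0}
    - {"x": 0,"y": 0,"z": 0.005,"roll": 0}

```text
time_s: 9.15
tcp_pos: [0.5144, 0.0394, 0.1568]
ee_rot: [0.001, -0.034, 0.999, -0.0]
contact_force: [-1.6, 0.2, 4.3]
grip_width: 0.04
gripper_force: 30.0
```

Contact with the floor. Releasing, then rising.

>>> step_arm:
  targets:
    - {"x": 0,"y": 0,"z": 0,"roll": 0}
    - {"x": 0,"y": 0,"z": 0,"roll": 0}
    - {"x": 0,"y": 0,"z": 0,"roll": 0}
    - {"x": 0,"y": 0,"z": 0,"roll": 0}
    - {"x": 0,"y": 0,"z": 0,"roll": 0}
  jaw: 90

```text
time_s: 9.65
tcp_pos: [0.5141, 0.0393, 0.1554]
ee_rot: [-0.0, -0.034, 0.999, 0.0]
contact_force: [0.5, -0.6, 0.0]
grip_width: 0.0765
gripper_force: 0.0
```

>>> step_arm:
  targets:
    - {"x": 0,"y": 0,"z": -0.05,"roll": 0}
    - {"x": 0,"y": 0,"z": -0.15,"roll": 0}
    - {"x": 0,"y": 0,"z": -0.3,"roll": 0}
    - {"x": 0,"y": 0,"z": -0.45,"roll": 0}
    - {"x": 0,"y": 0,"z": -0.6,"roll": 0}
    - {"x": 0,"y": 0,"z": -0.75,"roll": 0}
    - {"x": 0,"y": 0,"z": -0.8,"roll": 0}
    - {"x": 0,"y": 0,"z": -0.8,"roll": 0}

```text
time_s: 10.45
tcp_pos: [0.5147, 0.0393, 0.3176]
ee_rot: [0.002, -0.034, 0.999, -0.0]
contact_force: [-0.9, 0.3, -0.7]
grip_width: 0.0788
gripper_force: 0.0
```

```bash
python3 - <<'E'
from h import *
from fit import W,bar
p=np.load('p.npy')
for X,z in [(.075,.32),(.0735,.253)]: print(X,W(p,[X,0,z]).round(4))
E
python3 plan.py .642 .053 .32 94.6
```

```text
0.075 [0.6388 0.0525 0.32  ]
0.0735 [0.6373 0.0524 0.253 ]
frac [-0.64   0.025 -0.01 ] roll -0.024 yang 93.9 F [-0.9  0.3 -0.7] t 10.45 grip 0.07877142736194187
```

>>> step_arm:
  targets:
    - {"x": -0.1,"y": 0,"z": 0,"roll": 0}
    - {"x": -0.25,"y": 0.01,"z": 0,"roll": 0}
    - {"x": -0.4,"y": 0.02,"z": 0,"roll": 0}
    - {"x": -0.55,"y": 0.025,"z": 0,"roll": 0}
    - {"x": -0.65,"y": 0.025,"z": 0,"roll": -0.02}
    - {"x": -0.65,"y": 0.025,"z": 0,"roll": -0.02}
    - {"x": -0.65,"y": 0.025,"z": 0,"roll": -0.02}
  jaw: 0

```text
time_s: 11.15
tcp_pos: [0.6432, 0.0531, 0.3134]
ee_rot: [-0.002, -0.039, 0.999, 0.0]
contact_force: [0.4, 0.7, 0.1]
grip_width: 0.0264
gripper_force: 0.0
```

>>> step_arm:
  targets:
    - {"x": 0,"y": 0,"z": 0.1,"roll": 0}
    - {"x": 0,"y": 0,"z": 0.15,"roll": 0}
    - {"x": 0,"y": 0,"z": 0.15,"roll": 0}
    - {"x": 0,"y": 0,"z": 0.15,"roll": 0}

```text
time_s: 11.55
tcp_pos: [0.6429, 0.0531, 0.286]
ee_rot: [-0.0, -0.039, 0.999, 0.0]
contact_force: [-1.1, 0.0, 0.1]
grip_width: 0.0006
gripper_force: 0.0
```

```bash
python3 - <<'E'
from h import *
c=snap('scene','s3');i=c['img'];b=snap('top','t3')
cv2.imwrite('pics/s3c.png',np.hstack([cv2.resize(i[30:150,230:350],(400,400),interpolation=cv2.INTER_CUBIC),cv2.resize(b['img'][90:240,95:245],(400,400),interpolation=cv2.INTER_CUBIC)]))
E
python3 plan.py .637 .0524 .253 94.6
```

```text
frac [ 0.033 -0.001  0.169] roll -0.004 yang 94.5 F [ 0.9  0.2 -0.1] t 11.65 grip 0.0006287625520998335
```

View pics/s3c.png

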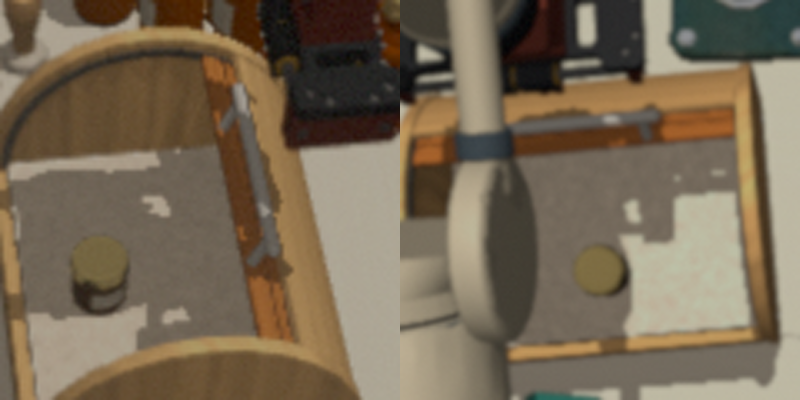

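The jar stands upright on the store's floor (left crop (100,270), right crop (600,270)), and the gripper is behind the bar. Lowering behind it.

>>> step_arm:
  targets:
    - {"x": 0,"y": 0,"z": 0.08,"roll": 0}
    - {"x": 0,"y": 0,"z": 0.15,"roll": 0}
    - {"x": 0,"y": 0,"z": 0.15,"roll": 0}
    - {"x": 0,"y": 0,"z": 0.15,"roll": 0}

```text
time_s: 12.05
tcp_pos: [0.6436, 0.0531, 0.2564]
ee_rot: [0.0, -0.039, 0.999, -0.0]
contact_force: [-0.0, -0.3, 0.4]
grip_width: 0.0006
gripper_force: 0.0
```

```bash
python3 plan.py .637 .0524 .252 94.6; python3 - <<'E'
from h import *
from fit import W,bar
p=np.load('p.npy')
# push path: TCP local = bar x+.015, z bar -.007+.017
for a in range(115,39,-7):
  q=np.radians(a)-.105;B=bar(q);print(a,round(q,2),W(p,[B[0]+.015,0,B[2]+.010]).round(4))
E
```

```text
frac [ 0.033 -0.001  0.022] roll -0.004 yang 94.5 F [-0.  -0.3  0.4] t 12.05 grip 0.0006240412660869956
115 1.9 [0.6362 0.0523 0.2533]
108 1.78 [0.6208 0.0511 0.2593]
101 1.66 [0.6048 0.0498 0.2635]
94 1.54 [0.5884 0.0485 0.2657]
87 1.41 [0.5719 0.0471 0.2658]
80 1.29 [0.5554 0.0458 0.2639]
73 1.17 [0.5393 0.0445 0.2601]
66 1.05 [0.5238 0.0433 0.2542]
59 0.92 [0.5091 0.0421 0.2466]
52 0.8 [0.4955 0.041  0.2372]
45 0.68 [0.4831 0.04   0.2262]
```

>>> step_arm:
  targets:
    - {"x": 0.02,"y": 0,"z": 0.01,"roll": 0}
    - {"x": 0.07,"y": 0,"z": 0,"roll": 0}
    - {"x": 0.11,"y": 0,"z": -0.015,"roll": 0}
    - {"x": 0.155,"y": 0,"z": -0.025,"roll": 0}
    - {"x": 0.195,"y": 0,"z": -0.035,"roll": 0}
    - {"x": 0.235,"y": 0,"z": -0.04,"roll": 0}
    - {"x": 0.275,"y": 0,"z": -0.045,"roll": 0}
    - {"x": 0.275,"y": 0,"z": -0.045,"roll": 0}

```text
time_s: 12.85
tcp_pos: [0.5874, 0.0488, 0.2651]
ee_rot: [-0.0, -0.039, 0.999, 0.0]
contact_force: [-0.5, 0.4, 0.3]
grip_width: 0.0008
gripper_force: 0.0
```

```bash
python3 plan.py .5393 .0445 .26 94.6
```

```text
frac [ 0.241 -0.003  0.026] roll -0.004 yang 94.5 F [-0.5  0.4  0.3] t 12.85 grip 0.0008344416584072978
```

>>> step_arm:
  targets:
    - {"x": 0.04,"y": 0,"z": 0,"roll": 0}
    - {"x": 0.08,"y": 0,"z": 0,"roll": 0}
    - {"x": 0.12,"y": 0,"z": 0.005,"roll": 0}
    - {"x": 0.16,"y": 0,"z": 0.01,"roll": 0}

```text
time_s: 13.25
tcp_pos: [0.5561, 0.0463, 0.2625]
ee_rot: [-0.0, -0.039, 0.999, -0.0]
contact_force: [3.1, -0.2, 2.0]
grip_width: 0.0006
gripper_force: 1.6
```

```bash
python3 - <<'E'
from h import *
from fit import W,bar
p=np.load('p.npy')
c=snap('scene','s4');print(get_state()['tcp_pos'],get_state()['contact_force'])
b0=load('s3')['img'].astype(int)
# brightness-grey (low saturation) test of right bar part, y=-.05..-.065, over q
hsv=cv2.cvtColor(c['img'],cv2.COLOR_BGR2HSV)
for q in np.arange(.8,1.95,.08):
  P=w2px(c,[W(p,bar(q,y)) for y in np.linspace(-.068,-.035,8)])
  print(round(q,2),np.mean([hsv[int(round(v)),int(round(u)),1] for u,v in P]).round(),np.mean([hsv[int(round(v)),int(round(u)),2] for u,v in P]).round(),P[0].round())
E
```

```text
[0.55519213 0.04622647 0.2624906 ] [ 1.37683413 -0.27454638 -0.77565242]
0.8 57.0 113.0 [248. 114.]
0.88 88.0 109.0 [252. 112.]
0.96 99.0 114.0 [257. 110.]
1.04 95.0 114.0 [261. 108.]
1.12 81.0 113.0 [266. 107.]
1.2 55.0 128.0 [271. 105.]
1.28 48.0 100.0 [275. 104.]
1.36 155.0 102.0 [280. 103.]
1.44 176.0 150.0 [285. 102.]
1.52 160.0 123.0 [290. 102.]
1.6 177.0 150.0 [295. 102.]
1.68 177.0 146.0 [300. 102.]
1.76 176.0 130.0 [305. 102.]
1.84 175.0 145.0 [309. 103.]
1.92 126.0 148.0 [314. 104.]
```

The bar moves as modelled, at about q 1.25, with a 3 N push. Continuing along the arc.

>>> step_arm:
  targets:
    - {"x": 0.045,"y": 0,"z": 0.005,"roll": 0}
    - {"x": 0.085,"y": 0,"z": 0.01,"roll": 0}
    - {"x": 0.125,"y": 0,"z": 0.025,"roll": 0}
    - {"x": 0.16,"y": 0,"z": 0.04,"roll": 0}
    - {"x": 0.2,"y": 0,"z": 0.06,"roll": 0}
    - {"x": 0.235,"y": 0,"z": 0.08,"roll": 0}
    - {"x": 0.27,"y": 0,"z": 0.1,"roll": 0}
    - {"x": 0.305,"y": 0,"z": 0.125,"roll": 0}

```text
time_s: 14.1
tcp_pos: [0.4954, 0.0416, 0.2375]
ee_rot: [0.0, -0.039, 0.999, 0.0]
contact_force: [2.8, 0.5, 2.0]
grip_width: 0.0003
gripper_force: 1.2
```

>>> step_arm:
  targets:
    - {"x": 0.03,"y": 0,"z": 0.025,"roll": 0}
    - {"x": 0.06,"y": 0,"z": 0.05,"roll": 0}
    - {"x": 0.06,"y": 0,"z": 0.05,"roll": 0}

```text
time_s: 14.4
tcp_pos: [0.4829, 0.0406, 0.2265]
ee_rot: [-0.001, -0.039, 0.999, 0.0]
contact_force: [0.1, -0.6, 0.8]
grip_width: 0.0005
gripper_force: 0.0
```

```bash
cat > barq.py <<'E'
from h import *
from fit import W,bar
import sys
p=np.load('p.npy')
c=snap('scene',sys.argv[1]);s=get_state();print(s['tcp_pos'],s['contact_force'],s['time_s'])
hsv=cv2.cvtColor(c['img'],cv2.COLOR_BGR2HSV)
for q in np.arange(-.05,1.3,.08):
  P=w2px(c,[W(p,bar(q,y)) for y in np.linspace(-.068,-.035,8)])
  print(round(q,2),*[np.mean([hsv[int(round(v)),int(round(u)),k] for u,v in P]).round() for k in(1,2)])
E
python3 barq.py s5
```

```text
[0.48314946 0.04060997 0.22676866] [ 0.125679   -0.81547147 -0.03973493] 14.45
-0.05 49.0 110.0
0.03 48.0 110.0
0.11 48.0 111.0
0.19 48.0 111.0
0.27 51.0 110.0
0.35 108.0 83.0
0.43 126.0 112.0
0.51 108.0 105.0
0.59 57.0 110.0
0.67 35.0 108.0
0.75 55.0 104.0
0.83 150.0 110.0
0.91 171.0 122.0
0.99 169.0 114.0
1.07 168.0 111.0
1.15 169.0 109.0
1.23 179.0 144.0
```

>>> step_arm:
  targets:
    - {"x": -0.02,"y": 0,"z": -0.1,"roll": 0}
    - {"x": -0.02,"y": 0,"z": -0.17,"roll": 0}
    - {"x": 0.03,"y": 0,"z": -0.17,"roll": 0}
    - {"x": 0.08,"y": 0,"z": -0.17,"roll": 0}
    - {"x": 0.08,"y": 0,"z": -0.17,"roll": 0}
    - {"x": 0.08,"y": 0,"z": -0.17,"roll": 0}

```text
time_s: 15.05
tcp_pos: [0.4676, 0.0393, 0.2611]
ee_rot: [-0.0, -0.039, 0.999, -0.0]
contact_force: [1.1, 0.3, 0.0]
grip_width: 0.0003
gripper_force: 0.0
```

```bash
python3 - <<'E'
from h import *
from fit import W,bar
p=np.load('p.npy');s=get_state();t=s['tcp_pos'];print(t)
for q in [.67,.6,.5,.4,.3,.2,.1,.05,0,-.03]:
  B=bar(q);w=W(p,[B[0],0,B[2]+.022]);print(q,w.round(4),'x',round((t[0]-w[0])/.2,3),'z',round((t[2]-w[2])/.2,3))
E
```

```text
[0.46757104 0.03934237 0.2611005 ]
0.67 [0.4672 0.0387 0.2372] x 0.002 z 0.12
0.6 [0.4608 0.0382 0.2301] x 0.034 z 0.155
0.5 [0.4525 0.0375 0.2194] x 0.075 z 0.209
0.4 [0.4454 0.037  0.2078] x 0.111 z 0.267
0.3 [0.4394 0.0365 0.1956] x 0.141 z 0.328
0.2 [0.4347 0.0361 0.1828] x 0.164 z 0.391
0.1 [0.4313 0.0358 0.1697] x 0.181 z 0.457
0.05 [0.4301 0.0357 0.163 ] x 0.188 z 0.491
0 [0.4292 0.0357 0.1563] x 0.192 z 0.524
-0.03 [0.4288 0.0356 0.1522] x 0.194 z 0.545
```

>>> step_arm:
  targets:
    - {"x": 0,"y": 0,"z": 0.08,"roll": 0}
    - {"x": 0,"y": 0,"z": 0.12,"roll": 0}
    - {"x": 0.035,"y": 0,"z": 0.155,"roll": 0}
    - {"x": 0.055,"y": 0,"z": 0.18,"roll": 0}
    - {"x": 0.075,"y": 0,"z": 0.21,"roll": 0}
    - {"x": 0.095,"y": 0,"z": 0.24,"roll": 0}
    - {"x": 0.11,"y": 0,"z": 0.265,"roll": 0}

```text
time_s: 15.75
tcp_pos: [0.445, 0.0375, 0.2089]
ee_rot: [-0.001, -0.039, 0.999, -0.0]
contact_force: [-4.2, -1.8, 5.8]
grip_width: 0.0006
gripper_force: 2.6
```

>>> step_arm:
  targets:
    - {"x": 0.015,"y": 0,"z": 0.03,"roll": 0}
    - {"x": 0.03,"y": 0,"z": 0.06,"roll": 0}
    - {"x": 0.04,"y": 0,"z": 0.09,"roll": 0}
    - {"x": 0.055,"y": 0,"z": 0.125,"roll": 0}
    - {"x": 0.065,"y": 0,"z": 0.16,"roll": 0}
    - {"x": 0.07,"y": 0,"z": 0.19,"roll": 0}

```text
time_s: 16.35
tcp_pos: [0.4319, 0.0365, 0.1697]
ee_rot: [-0.0, -0.039, 0.999, 0.0]
contact_force: [-0.7, -0.6, 1.9]
grip_width: 0.0009
gripper_force: 1.1
```

```bash
python3 barq.py s6 | head -9
```

```text
[0.43167105 0.03653558 0.16864371] [ 0.21005291 -0.6740013   0.76937508] 16.4
-0.05 40.0 102.0
0.03 37.0 101.0
0.11 34.0 102.0
0.19 36.0 109.0
0.27 49.0 109.0
0.35 116.0 85.0
0.43 133.0 115.0
0.51 144.0 71.0
```

>>> step_arm:
  targets:
    - {"x": 0.005,"y": 0,"z": 0.02,"roll": 0}
    - {"x": 0.01,"y": 0,"z": 0.035,"roll": 0}
    - {"x": 0.01,"y": 0,"z": 0.05,"roll": 0}

```text
time_s: 16.7
tcp_pos: [0.4303, 0.0364, 0.1605]
ee_rot: [0.0, -0.039, 0.999, 0.0]
contact_force: [-1.7, 0.4, 1.7]
grip_width: 0.0005
gripper_force: 0.9
```

>>> step_arm:
  targets:
    - {"x": 0,"y": 0,"z": 0.01,"roll": 0}
    - {"x": 0,"y": 0,"z": 0.015,"roll": 0}

```text
time_s: 16.9
tcp_pos: [0.4301, 0.0364, 0.1574]
ee_rot: [-0.0, -0.039, 0.999, 0.0]
contact_force: [-1.4, -0.4, 2.6]
grip_width: 0.0005
gripper_force: 0.9
```

>>> step_arm:
  targets:
    - {"x": 0,"y": 0,"z": 0.005,"roll": 0}
    - {"x": 0,"y": 0,"z": 0.01,"roll": 0}

```text
time_s: 17.1
tcp_pos: [0.4303, 0.0364, 0.1561]
ee_rot: [0.0, -0.039, 0.999, 0.0]
contact_force: [-3.6, -0.2, 7.5]
grip_width: 0.0004
gripper_force: 3.7
```

>>> step_arm:
  targets:
    - {"x": 0,"y": 0,"z": 0.005,"roll": 0}
    - {"x": 0,"y": 0,"z": 0.005,"roll": 0}

```text
time_s: 17.3
tcp_pos: [0.4303, 0.0364, 0.156]
ee_rot: [0.001, -0.039, 0.999, -0.0]
contact_force: [-4.7, -0.4, 7.2]
grip_width: 0.0005
gripper_force: 3.9
```

>>> step_arm:
  targets:
    - {"x": 0,"y": 0,"z": 0.01,"roll": 0}
    - {"x": 0,"y": 0,"z": 0.01,"roll": 0}

```text
time_s: 17.5
tcp_pos: [0.4304, 0.0364, 0.1557]
ee_rot: [0.001, -0.039, 0.999, -0.0]
contact_force: [-8.1, 0.5, 16.1]
grip_width: 0.0007
gripper_force: 7.6
```

>>> step_arm:
  targets:
    - {"x": 0,"y": 0,"z": 0.01,"roll": 0}
    - {"x": 0,"y": 0,"z": 0.01,"roll": 0}

```text
time_s: 17.7
tcp_pos: [0.4305, 0.0364, 0.1554]
ee_rot: [0.002, -0.039, 0.999, -0.0]
contact_force: [-10.9, 0.6, 22.0]
grip_width: 0.0005
gripper_force: 11.5
```

It is firm against the stop: 22 N, at the height predicted for q = 0. Retreating.

>>> step_arm:
  targets:
    - {"x": 0,"y": 0,"z": -0.05,"roll": 0}
    - {"x": 0,"y": 0,"z": -0.2,"roll": 0}
    - {"x": 0,"y": 0,"z": -0.4,"roll": 0}
    - {"x": 0,"y": 0,"z": -0.6,"roll": 0}
    - {"x": 0,"y": 0,"z": -0.75,"roll": 0}
    - {"x": 0,"y": 0.3,"z": -0.75,"roll": 0}
    - {"x": 0,"y": 0.6,"z": -0.75,"roll": 0}
    - {"x": 0,"y": 0.8,"z": -0.75,"roll": 0}

```text
time_s: 18.5
tcp_pos: [0.4187, 0.1873, 0.3008]
ee_rot: [0.001, -0.038, 0.999, 0.0]
contact_force: [0.6, -0.1, -0.5]
grip_width: 0.0003
gripper_force: 0.0
```

```bash
python3 barq.py s7 | head -5; python3 - <<'E'
from h import *
c=load('s7');cv2.imwrite('pics/s7c.png',cv2.resize(c['img'][20:370,180:400],(377,600)))
E
```

```text
[0.41700043 0.19409632 0.29987577] [-4.12716056  2.53107611 -1.71408806] 18.55
-0.05 30.0 150.0
0.03 29.0 155.0
0.11 31.0 148.0
0.19 41.0 116.0
```

View pics/s7c.png

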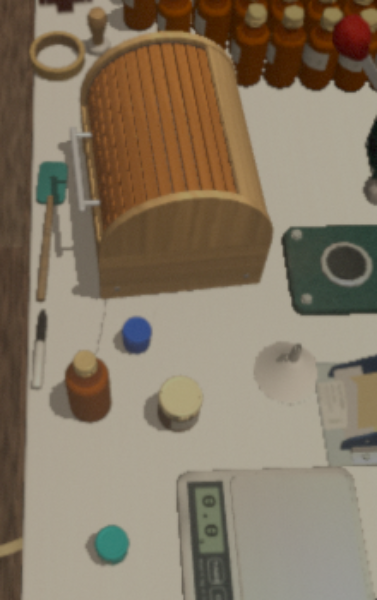

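The shutter is fully down, with the bar at the front edge around (85,170). The balm jar (180,400), the bottle and the decoys have not moved, and the robot is clear.

```bash
python3 -c "
from station import *
print(finish_job())"
```

```text
the job is handed in; nothing more can be done
None
```

The small salve jar was set upright on the store floor, the shutter was rolled down to its firm stop, the larger jar was left untouched, and the job was handed in at about 18.6 s.

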